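# Move the bench tools to the new rack in reverse order

### The job

Move all four tools from the coloured cradles of the old rack to the pale timber rack, in the reverse order: the tool that lies leftmost (as seen from the robot) in the old row goes into the rightmost slot of the timber rack, the next into the slot beside it, and so on. Each tool must end lying level across both rails, down between the teeth of its own slot, with its middle about midway between the rails; let go of everything at the end.

Things in the scene. Friction and masses are not known exactly. Their poses are not given: they have to be found in the camera images.
- old_rack: Old rack: flat steel strip, 70x272x4 mm, fixed on the bench left or right of the new rack, turned up to 0.25 rad, with four coloured cradles in a row. Origin: centre of its underside; +y along the row to the robot's left, x away from the robot. Cradle origins at y = +93, +31, -31, -93 mm, 4 mm up.
- new_rack: New rack, empty: pale timber, 70x246x40 mm, fixed, turned up to 0.25 rad. Origin: centre of its underside; +y to the robot's left, x away. Two toothed rails 10 mm thick along y at x = -25 and +25 mm, base between them 6 mm high. Four slots along x, centred at y = +93, +31, -31, -93 mm, 40 mm wide between teeth; slot floor 26 mm, tooth tops 40 mm above the origin.
- yellow_cradle: Yellow painted metal cradle, 64x56x40 mm, screwed onto the old rack's strip; the chisel starts in it. Origin: centre of its underside. Its slot runs along x through the origin, 40 mm wide, floor 26 mm up; rails 10 mm thick at x = -25 and +25 mm. Which cradle sits where in the row changes from start to start.
- blue_cradle: Blue painted metal cradle, 64x56x40 mm, screwed onto the old rack's strip; the drift starts in it. Origin: centre of its underside. Its slot runs along x through the origin, 40 mm wide, floor 26 mm up; rails 10 mm thick at x = -25 and +25 mm. Which cradle sits where in the row changes from start to start.
- green_cradle: Green painted metal cradle, 64x56x40 mm, screwed onto the old rack's strip; the punch starts in it. Origin: centre of its underside. Its slot runs along x through the origin, 40 mm wide, floor 26 mm up; rails 10 mm thick at x = -25 and +25 mm. Which cradle sits where in the row changes from start to start.
- white_cradle: White painted metal cradle, 64x56x40 mm, screwed onto the old rack's strip; the spanner starts in it. Origin: centre of its underside. Its slot runs along x through the origin, 40 mm wide, floor 26 mm up; rails 10 mm thick at x = -25 and +25 mm. Which cradle sits where in the row changes from start to start.
- chisel: Cold chisel, worn grey steel with rust, mushroomed head, 138 mm long, shank 18 mm wide, 0.2 kg. Starts level along its cradle's slot, middle to middle within 6 mm. Origin: mid-length, level with the head's underside; long axis y (solid from y = -69 to +63 mm), z up. The shank, which rests on the rails, spans 3 to 19 mm above the origin: grasp across its middle at 11 mm.
- drift: Hexagonal drift, bright steel with a brass end, 161 mm long, 20 mm wide, 17 mm high, 0.45 kg. Starts level along its cradle's slot, middle to middle within 6 mm. Origin: underside at mid-length; long axis y (solid from y = -69 to +81 mm), z up. Grasp across the middle at 8 mm above the origin.
- punch: Slim black centre punch with a pale tip, 106 mm long, 12 mm wide, 11 mm high, 0.06 kg. Starts level along its cradle's slot, middle to middle within 6 mm. Origin: underside at mid-length; long axis y, z up; the thick part that rests on rails spans y = -38 to +53 mm. Grasp across the middle at 6 mm above the origin.
- spanner: Silver combination spanner, 163 mm long, heads 27 mm wide, 8 mm high, shank 8 mm wide, 1 to 6 mm above the underside, 0.1 kg. Starts level along its cradle's slot, middle to middle within 6 mm. Origin: underside at mid-length; long axis y, z up. Grasp across the middle of the shank at 4 mm above the origin.
Mind the look-alikes: they are no part of the job. Several things have the shape of the green_cradle; the one meant has the colours described above.

How it is judged:
By the outcome, as a careful person would: the job done as asked, in the order asked, and still so for the second after the job is handed in, with the robot touching nothing.
It also fails if it takes over 109 s, if anything falls off the work surface, if the arm or the gripper's body presses on something with over 40 N, if the wrist force passes 120 N, or if a joint passes its speed limit or range.

### The arm

A 6-joint arm with a two-finger parallel gripper is mounted at the origin on a cart in front of the work surface, level with it; the furniture and walls round the work are solid. World frame = base frame: x ahead of the robot, y to its left, z up, the work surface at z = 0. Lengths are in m, angles in rad, forces in N, time in s.
With the tool pointing down it reaches from about 0.25 to 0.725 m from the base axis. Payload 4 kg.
Tool frame: the origin (TCP) lies on the centre line of the jaws, within the pads' length; the fingertips stand 22 mm ahead of it and the grasp point (between the pads) lies 3 mm ahead of it; z points along the fingers, y is the line along which they close (so a half turn about z gives the same grasp; the last joint's range is limited). The gripper opens to 85 mm and grips with 20 to 120 N. Pads are 22 mm wide; open, the fingers measure 114 mm over their backs; the gripper's body (76 mm by 85 mm) begins 54 mm behind the grasp point. The pads swing forward as they close: fully open they stand 13 mm farther back than shut.
Start: joints at [1.274, 0.241, 0.005, 1.335, 0, 1.571], TCP at [0.146, 0.478, 0.253] pointing down, gripper open.
Joint ranges: [-2.72, 2.72], [-1.05, 1.87], [-1.09, 1.28], [-1.99, 2.15], [-1.42, 1.44], [-3.14, 3.14]. Speed limits (rad/s): [2.79, 2.79, 3.14, 3.14, 3.14, 3.14].

### API

Orientations are given as a unit quaternion [x, y, z, w].
In Python, from workcell import bot gives the robot as it stands.
- The arm moves only by the shell command python3 -m inch 'ROWS'. ROWS is JSON, one flat list of numbers, 7 for each row, row after row: the shift along the world's x, y, z in mm, then the turn, a rotation vector about the world's x, y, z in rad, then the opening in per cent of the stroke, from 0 (shut) to 100 (fully open). A call has 1 to 8 rows; each row is the pose to reach, as a shift and turn from the pose commanded when the call began; what a row does not reach only later rows make up. A row lasts 1/12 s, in which the tool goes at most 41.7 mm and 7.16 degrees, less where a joint would pass 70% of its speed; a pose out of reach is approached as far as the arm can. A call with a gripper value outside its range is refused whole. The fingers move at their own pace and stop on an object; the grip force is fixed at half the most. Time passes only in rows, so rows that repeat a pose let the fingers close. It gives the time, the measured TCP pose, the force, the opening and the grip force at its end, in the units of the state.
- bot.get_obs(): the state, without advancing time (a new reading comes with each control period).
- bot.camera(name): name is "scene" or "top" or "wrist"; returns the picture (480x640x3 uint8, blue, green, red); there is no depth.
- bot.camera_info(name): a dict with "intrinsics" (3x3 intrinsics, pixels), "camera_from_world" (4x4, takes a point from world to camera coordinates); the wrist camera has in their place "hand_eye" (4x4, takes a point from camera to tool coordinates, whose origin is the TCP and whose axes are the flange's). Camera axes: x right, y down, z forward; pixel columns grow to the right and rows downward; lengths in m; the calibration is good to about 2 mm. The wrist camera is an equidistant fisheye: a pixel r from the principal point sees the ray r / f radians off the axis. A picture is of the moment at which its call begins: read the wrist's pose just before it. camera_info takes no time and is no camera call.
- bot.job_done(): hands the job in; it is judged then, once.
Trained networks look in the newest picture that a camera, given by its name, has taken for a name from the list of things; names that differ only in an ending like _2 or _b are one class to them, and where a whole thing is asked for, a point or a joint stands for the part that bears it (a point fixed in the world has none). Each returns a list of dicts, best first, with "confidence" (0 to 1); they miss things now and then, are a little off and sometimes report something else, mostly with a low value. They report only what shows in the picture. A call takes as long as a camera call. They do not tell look-alikes from the thing itself.
- bot.silhouettes(camera, target): "mask" (480x640 bool, what is visible of it) and "uv" ([column, row] in pixels, amid what is visible of it).
- bot.spot_point(camera, target): "uv" ([column, row] in pixels: a listed point, or the origin of a listed thing).
The state is a dict: "clock": time; "joint_pos": joint angles; "joint_vel": joint speeds; "tau": joint torques, N m; "eef_pos": TCP position; "tool_rot": TCP orientation; "ft_force": force on the tool from outside, world axes, zero at the start; "ft_torque": the same for the moment, N m; "grip_width": finger opening in m; "grasp_force": force on a finger pad.
Only numpy, scipy, OpenCV 4.12 (cv2) and the standard library are available. Lean on these libraries where they do the work, as an engineer would, in place of code of your own. Each camera call takes 0.05 s, during which the arm holds its last target. There are 200 camera calls.

## Working session

There is one attempt and no reset: what is moved stays moved. The work goes in short steps, Python scripts to look and compute and a shell command to move; the robot and the scene stay as the last step left them, time stands still between calls to the robot, and variables do not carry over. Pictures are saved under pics/ and viewed, at most 14 in all, crops included, and the job is handed in when it is done.

```bash
mkdir -p pics
cat > h.py <<'E'
from workcell import bot
import numpy as np, cv2
def ray(cam,uv):
    i=bot.camera_info(cam);K=np.array(i["intrinsics"]);T=np.linalg.inv(np.array(i["camera_from_world"]))
    d=T[:3,:3]@np.linalg.solve(K,[uv[0],uv[1],1]);return T[:3,3],d
def at(cam,uv,z):
    o,d=ray(cam,uv);return o+d*(z-o[2])/d[2]
def proj(cam,p):
    i=bot.camera_info(cam);K=np.array(i["intrinsics"]);T=np.array(i["camera_from_world"])
    q=K@(T[:3,:3]@np.array(p)+T[:3,3]);return q[:2]/q[2]
E
python3 - <<'E'
from h import *
for c in ("scene","top"):
    im=bot.camera(c);cv2.imwrite(f"pics/{c}0.png",im)
    i=bot.camera_info(c);print(c,np.linalg.inv(np.array(i["camera_from_world"]))[:3].round(3).tolist())
zz={"old_rack":0,"new_rack":0,"chisel":.03,"drift":.03,"punch":.03,"spanner":.03}
for t in ["old_rack","new_rack","yellow_cradle","blue_cradle","green_cradle","white_cradle","chisel","drift","punch","spanner"]:
    for d in bot.spot_point("top",t)[:3]: print(t,round(d["confidence"],2),np.round(d["uv"]),at("top",d["uv"],zz.get(t,.004)).round(3))
print({k:np.round(v,3).tolist() for k,v in bot.get_obs().items()})
E
```

```text
scene [[0.814, -0.341, 0.471, 0.088], [-0.581, -0.446, 0.681, -0.632], [-0.022, -0.828, -0.561, 0.544]]
top [[0.021, -0.992, 0.121, 0.357], [-1.0, -0.02, 0.013, -0.008], [-0.011, -0.121, -0.993, 1.1]]
old_rack 0.86 [404. 240.] [ 0.504 -0.2    0.   ]
old_rack 0.24 [419. 238.] [ 0.51  -0.233  0.   ]
new_rack 0.72 [259. 231.] [0.519 0.146 0.   ]
yellow_cradle 0.75 [393. 237.] [ 0.51  -0.171  0.004]
yellow_cradle 0.31 [421. 242.] [ 0.501 -0.238  0.004]
blue_cradle 0.84 [442. 244.] [ 0.496 -0.287  0.004]
blue_cradle 0.5 [406. 243.] [ 0.498 -0.202  0.004]
green_cradle 0.7 [417. 240.] [ 0.505 -0.229  0.004]
green_cradle 0.64 [420. 185.] [ 0.638 -0.235  0.004]
green_cradle 0.64 [366. 303.] [ 0.355 -0.111  0.004]
white_cradle 0.62 [366. 235.] [ 0.514 -0.108  0.004]
white_cradle 0.36 [403. 243.] [ 0.496 -0.196  0.004]
chisel 0.74 [389. 235.] [ 0.512 -0.16   0.03 ]
drift 0.55 [444. 239.] [ 0.504 -0.285  0.03 ]
punch 0.7 [420. 238.] [ 0.505 -0.23   0.03 ]
punch 0.31 [365. 236.] [ 0.509 -0.104  0.03 ]
spanner 0.89 [364. 236.] [ 0.508 -0.102  0.03 ]
{'clock': 0.6, 'joint_pos': [1.274, 0.241, 0.005, 1.335, 0.0, 1.571], 'joint_vel': [0.001, -0.002, 0.001, 0.001, 0.0, 0.001], 'tau': [0.0, -37.197, 25.257, 0.001, -0.0, -0.0], 'eef_pos': [0.146, 0.478, 0.253], 'tool_rot': [0.148, 0.989, 0.0, -0.0], 'ft_force': [-0.242, 0.159, -0.114], 'ft_torque': [-0.003, 0.026, -0.037], 'grasp_force': 0.0, 'grip_width': 0.086}
```

View pics/top0.png

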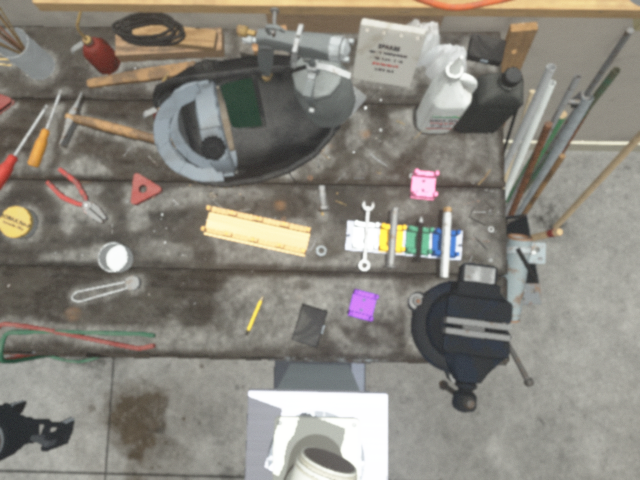

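View pics/scene0.png

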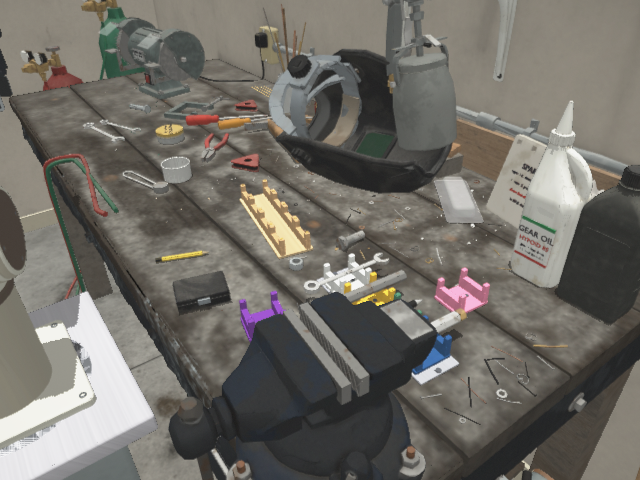

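The top view shows the old row from left to right: white with the spanner (366,235), yellow with the chisel (393,237), green with the punch (418,240) and blue with the drift (443,243). The timber rack is at (258,231), and pink and purple decoys are at (424,185) and (363,305). The scene view shows the vise standing high close to the blue end.

```bash
python3 -m inch '[35,-32,8,0,0,0.03,100, 70,-64,15,0,0,0.06,100, 105,-95,20,0,0,0.1,100, 135,-125,30,0,0,0.1,100, 165,-155,40,0,0,0.1,100, 195,-180,50,0,0,0.1,100, 222,-207,50,0,0,0.1,100, 250,-232,50,0,0,0.1,100]' && python3 -m inch '[26,-26,0,0,0,0,100, 53,-53,0,0,0,0,100, 80,-80,0,0,0,0,100, 105,-100,0,0,0,0,100, 105,-100,0,0,0,0,100, 105,-100,0,0,0,0,100]'
cat >> h.py <<'E'
from scipy.spatial.transform import Rotation as R
def wcam():
    i=bot.camera_info("wrist");H=np.array(i["hand_eye"]);K=np.array(i["intrinsics"]);o=bot.get_obs()
    T=np.eye(4);T[:3,:3]=R.from_quat(o["tool_rot"]).as_matrix();T[:3,3]=o["eef_pos"];return T@H,K
def wat(uv,z,W):
    T,K=W;m=np.array([(uv[0]-K[0,2])/K[0,0],(uv[1]-K[1,2])/K[1,1]]);r=np.hypot(*m)
    d=T[:3,:3]@np.r_[m/r*np.sin(r),np.cos(r)];return T[:3,3]+d*(z-T[2,3])/d[2]
def wproj(p,W):
    T,K=W;q=T[:3,:3].T@(np.array(p)-T[:3,3]);n=np.hypot(q[0],q[1]);t=np.arctan2(n,q[2])
    return np.array([K[0,2]+K[0,0]*t*q[0]/n,K[1,2]+K[1,1]*t*q[1]/n])
def rack(x,y,th,pts):
    c,s=np.cos(th),np.sin(th);return [(x+c*a-s*b,y+s*a+c*b,z) for a,b,z in pts]
E
python3 - <<'E'
from h import *
W=wcam();im=bot.camera("wrist");cv2.imwrite("pics/w1.png",im);print(W[0].round(3).tolist(),bot.camera_info("wrist")["hand_eye"])
for d in bot.spot_point("wrist","new_rack")[:2]: print(d["confidence"],d["uv"],wat(d["uv"],0,W))
E
```

```text
clock: 1.27
eef_pos: [0.3886, 0.2531, 0.3044]
tool_rot: [0.098, 0.995, 0.001, 0.001]
ft_force: [1.3, 1.3, 0.9]
grip_width: 0.0857
grasp_force: 0.0
clock: 1.77
eef_pos: [0.493, 0.1531, 0.3024]
tool_rot: [0.1, 0.995, -0.0, -0.0]
ft_force: [0.2, 0.8, 0.6]
grip_width: 0.0855
grasp_force: 0.0
[[0.199, 0.932, 0.304, 0.416], [0.98, -0.189, -0.062, 0.17], [-0.0, 0.31, -0.951, 0.422], [0.0, 0.0, 0.0, 1.0]] [[ 3.15169975e-04 -9.50345497e-01 -3.11196623e-01  7.91534600e-02]
 [ 9.99999948e-01  2.79269447e-04  1.59922997e-04  7.89220526e-04]
 [-6.50743908e-05 -3.11196657e-01  9.50345535e-01 -1.19917977e-01]
 [ 0.00000000e+00  0.00000000e+00  0.00000000e+00  1.00000000e+00]]
0.68 [319.8, 215.3] [0.5163867  0.14993748 0.        ]
0.64 [29.4, 272.2] [ 0.50612199 -0.31288358  0.        ]
```

View pics/w1.png

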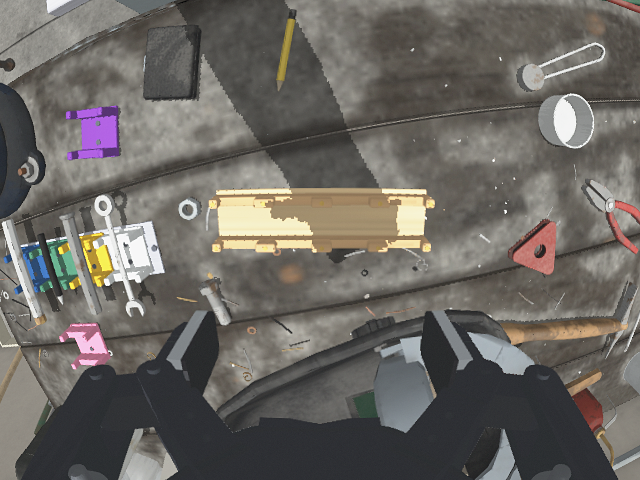

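The wrist view shows the timber rack level in the frame, from (210,190) to (432,250), with the old rack at (10–160, 200–320).

```bash
cat >> h.py <<'E'
from scipy.optimize import minimize
def hullmask(uv):
    m=np.zeros((480,640),np.uint8);h=cv2.convexHull(np.float32(uv))[:,0]
    cv2.fillConvexPoly(m,np.int32(np.round(h*16)),1,shift=4);return m>0
NEW=[(a,b,z) for a in(-35,35) for b in(-123,123) for z in(0,6)]+[(a,b,40) for a in(-30,30) for b in(-123,123)]
OLD=[(a,b,z) for a in(-35,35) for b in(-136,136) for z in(0,4)]
def fit(mask,pf,model,x0):
    ys,xs=np.nonzero(mask);M=hullmask(np.c_[xs,ys])
    P=np.array(model)/1000
    def f(v):
        H=hullmask([pf(p) for p in rack(v[0],v[1],v[2],P)]);return -(H&M).sum()/max((H|M).sum(),1)
    s=np.array([x0]+[np.array(x0)+d for d in([.01,0,0],[0,.01,0],[0,0,.06])])
    r=minimize(f,x0,method="Nelder-Mead",options=dict(initial_simplex=s,xatol=1e-4,fatol=1e-4));return r.x,r.fun
E
python3 - <<'E'
from h import *
W=wcam();bot.camera("wrist");bot.camera("top")
m=bot.silhouettes("wrist","new_rack")[0]["mask"];print(m.sum(),fit(m,lambda p:wproj(p,W),NEW,[.516,.15,-.19]))
m=bot.silhouettes("top","new_rack")[0]["mask"];print(m.sum(),fit(m,lambda p:proj("top",p),NEW,[.516,.15,-.19]))
E
python3 -m inch '[0,-40,0,0,0,0.02,100, 0,-80,0,0,0,0.05,100, 0,-120,0,0,0,0.1,100, 0,-160,0,0,0,0.1,100, 0,-200,0,0,0,0.1,100, 0,-240,0,0,0,0.1,100, 0,-280,-10,0,0,0.1,100, 0,-310,-20,0,0,0.1,100]'
python3 -m inch '[0,-30,0,0,0,0,100,0,-30,0,0,0,0,100,0,-30,0,0,0,0,100]'
python3 - <<'E'
from h import *
W=wcam();im=bot.camera("wrist");cv2.imwrite("pics/w2.png",im)
for t in ["white_cradle","yellow_cradle","green_cradle","blue_cradle","spanner","chisel","punch","drift"]:
    z=.004 if "cr" in t else .03
    for d in bot.spot_point("wrist",t)[:2]: print(t,round(d["confidence"],2),np.round(d["uv"]),wat(d["uv"],z,W).round(4))
E
```

```text
clock: 2.68
eef_pos: [0.4922, -0.1574, 0.2839]
tool_rot: [0.048, 0.999, -0.001, 0.001]
ft_force: [0.5, 0.1, -1.7]
grip_width: 0.0855
grasp_force: 0.0
clock: 2.93
eef_pos: [0.4919, -0.1859, 0.2829]
tool_rot: [0.049, 0.999, 0.0, -0.0]
ft_force: [0.5, 1.1, 0.4]
grip_width: 0.0852
grasp_force: 0.0
white_cradle 0.89 [393. 211.] [ 0.5131 -0.1049  0.004 ]
yellow_cradle 0.97 [339. 206.] [ 0.5011 -0.1644  0.004 ]
green_cradle 0.97 [285. 319.] [ 0.6362 -0.2411  0.004 ]
green_cradle 0.8 [382.  65.] [ 0.3515 -0.1043  0.004 ]
blue_cradle 0.89 [228. 210.] [ 0.4938 -0.2875  0.004 ]
spanner 0.62 [398. 210.] [ 0.5058 -0.1042  0.03  ]
chisel 0.88 [338. 212.] [ 0.5025 -0.1662  0.03  ]
punch 0.72 [280. 220.] [ 0.5048 -0.2273  0.03  ]
drift 0.9 [228. 217.] [ 0.4959 -0.2816  0.03  ]Traceback (most recent call last):
  File "<stdin>", line 3, in <module>
IndexError: list index out of range
```

View pics/w2.png

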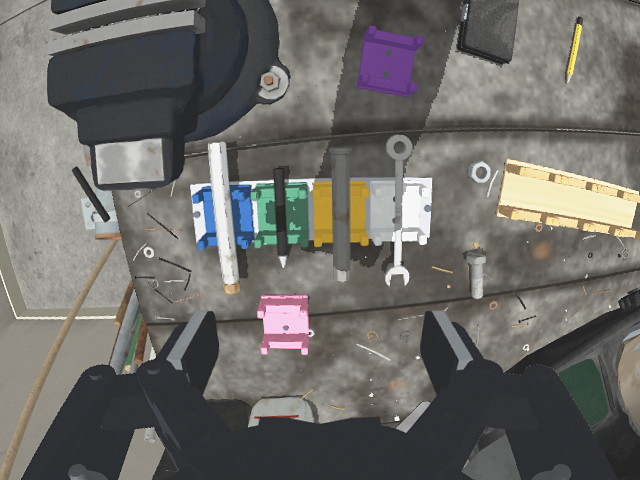

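The close view shows the white, yellow, green and blue cradles level in the frame, with the spanner at (398,210), chisel at (341,212), punch at (281,215) and drift at (224,215). The vise's anvil is up at (130,160), beside the drift's near end.

```bash
cat >> h.py <<'E'
def axis(mask,z,W,pf=None):
    ys,xs=np.nonzero(mask);P=np.array([(pf or (lambda u:wat(u,z,W)))((u,v))[:2] for u,v in zip(xs,ys)])
    (c,s,a)=cv2.minAreaRect(np.float32(P*1000));b=cv2.boxPoints((c,s,a));e=[b[1]-b[0],b[2]-b[1]];l=max(e,key=np.linalg.norm)
    l=l*np.sign(l[0]);return np.round(c,1),np.round(s,1),round(float(np.arctan2(l[1],l[0])),3)
def wray(uv,W):
    a,b=wat(uv,0,W),W[0][:3,3];return b,(a-b)/np.linalg.norm(a-b)
def tri(r1,r2):
    A=np.zeros((3,3));b=np.zeros(3)
    for o,d in(r1,r2):
        d=d/np.linalg.norm(d);M=np.eye(3)-np.outer(d,d);A+=M;b+=M@o
    return np.linalg.solve(A,b)
E
python3 - <<'E'
from h import *
W=wcam();im=bot.camera("wrist")
for t,z in [("spanner",.034),("chisel",.040),("punch",.037),("drift",.041)]:
    s=bot.silhouettes("wrist",t)
    for d in s[:2]: print(t,round(d["confidence"],2),np.round(d["uv"]),axis(d["mask"],z,W))
for a,b in [((463,266),(172,182)),((447,283),(190,153))]:
    print("vise",tri(ray("top",a),wray(b,W)).round(3))
s=bot.silhouettes("wrist","new_rack");print([(d["confidence"],d["mask"].sum(),d["uv"]) for d in s])
bot.camera("top");s=bot.silhouettes("top","new_rack");print([(d["confidence"],d["mask"].sum()) for d in s])
if s: print(fit(s[0]["mask"],lambda p:proj("top",p),NEW,[.516,.15,-.19]))
# colour mask in w1 view at saved pose
im=cv2.imread("pics/w1.png");hs=cv2.cvtColor(im,cv2.COLOR_BGR2HSV)
m=(cv2.inRange(hs,(10,55,120),(28,255,255))>0);m[:170]=0;m[270:]=0;m[:,:200]=0;m[:,445:]=0
n,l,st,_=cv2.connectedComponentsWithStats(m.astype(np.uint8));k=1+st[1:,4].argmax();print(st[k])
H=np.array(bot.camera_info("wrist")["hand_eye"]);T=np.eye(4);q=np.array([.1,.995,0,0]);T[:3,:3]=R.from_quat(q/np.linalg.norm(q)).as_matrix();T[:3,3]=[.493,.1531,.3024]
W1=(T@H,W[1]);print(fit(m&((l==k)|True),lambda p:wproj(p,W1),NEW,[.516,.15,-.19]),fit(l==k,lambda p:wproj(p,W1),NEW,[.516,.15,-.19]))
E
```

```text
spanner 0.94 [396. 201.] (array([ 507.9, -104.9]), array([ 27.1, 160.1]), -0.056)
chisel 0.57 [341. 212.] (array([ 505., -165.]), array([ 21.4, 139.4]), -0.081)
punch 0.6 [276. 214.] (array([ 501.5, -226.1]), array([ 10.9, 100.4]), -0.07)
drift 0.69 [224. 215.] (array([ 496.8, -284.5]), array([ 20.5, 162.7]), -0.059)
vise [ 0.44  -0.303  0.11 ]
vise [ 0.408 -0.249  0.198]
[(0.74, np.int64(7491), [559.5, 198.7])]
[(0.79, np.int64(3040))]
(array([ 0.51917931,  0.14814621, -0.20065273]), np.float64(-0.9683393070489845))
[  208   188   227    68 10218]
(array([ 0.52015057,  0.15139661, -0.19194732]), np.float64(-0.8667791910302007)) (array([ 0.51898294,  0.15095514, -0.19078502]), np.float64(-0.96826688364524))
```

```bash
python3 -m inch '[4,25,-32,0,0,0.02,47, 8,50,-64,0,0,0.02,47, 12,70,-95,0,0,0.02,47, 16,81,-130,0,0,0.02,47, 16,81,-163,0,0,0.02,47, 16,81,-163,0,0,0.02,47, 16,81,-163,0,0,0.02,47]'
python3 - <<'E'
from h import *
W=wcam();im=bot.camera("wrist");cv2.imwrite("pics/w3.png",im);print(bot.get_obs()["eef_pos"])
for t,z in [("spanner",.034),("chisel",.040)]:
    for d in bot.silhouettes("wrist",t)[:1]: print(t,round(d["confidence"],2),np.round(d["uv"]),axis(d["mask"],z,W))
for t in ["white_cradle"]:
    for d in bot.spot_point("wrist",t)[:1]: print(wat(d["uv"],.004,W))
E
```

```text
clock: 4.37
eef_pos: [0.5066, -0.1042, 0.1188]
tool_rot: [0.038, 0.999, 0.0, -0.002]
ft_force: [0.8, 0.4, 1.1]
grip_width: 0.04
grasp_force: 0.0
[ 0.50842068 -0.10487443  0.12075394]
chisel 0.56 [215. 236.] (array([ 496.7, -164.3]), array([ 22.7, 123.9]), -0.087)
[ 0.5096945  -0.10432988  0.004     ]
```

View pics/w3.png

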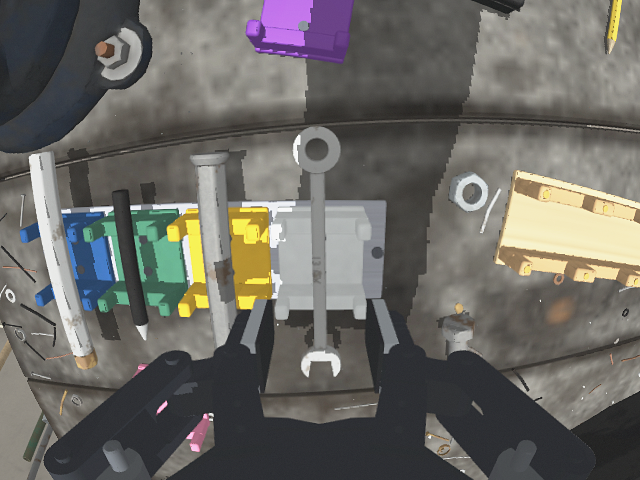

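The spanner sits on the jaws' centre line (column 319) and the left finger clears the chisel, so I'm descending and gripping.

```bash
python3 -m inch '[0,0,-30,0,0,0,47, 0,0,-60,0,0,0,47, 0,0,-76,0,0,0,47, 0,0,-84,0,0,0,47, 0,0,-84,0,0,0,47, 0,0,-84,0,0,0,0, 0,0,-84,0,0,0,0, 0,0,-84,0,0,0,0]' && python3 -m inch '[0,0,0,0,0,0,0,0,0,0,0,0,0,0,0,0,0,0,0,0,0]'
```

```text
clock: 5.23
eef_pos: [0.5098, -0.105, 0.038]
tool_rot: [0.038, 0.999, -0.0, 0.002]
ft_force: [0.5, 0.3, 3.0]
grip_width: 0.0063
grasp_force: 58.7
clock: 5.48
eef_pos: [0.5098, -0.105, 0.0379]
tool_rot: [0.038, 0.999, -0.0, 0.002]
ft_force: [-0.2, 0.4, 6.8]
grip_width: 0.0061
grasp_force: 58.7
```

```bash
python3 -m inch '[0,0,25,0,0,0,0, 0,0,55,0,0,0,0, 0,20,85,0,0,-0.03,0, -3,55,92,0,0,-0.06,0, -6,95,92,0,0,-0.1,0, -8,135,92,0,0,-0.117,0, -9,164,92,0,0,-0.117,0, -9,164,70,0,0,-0.117,0]' && python3 -m inch '[0,0,0,0,0,0,0,0,0,0,0,0,0,0,0,0,0,0,0,0,0]'
python3 - <<'E'
from h import *
W=wcam();im=bot.camera("wrist");cv2.imwrite("pics/w4.png",im)
for d in bot.silhouettes("wrist","new_rack")[:2]: print(d["confidence"],d["uv"],fit(d["mask"],lambda p:wproj(p,W),NEW,[.519,.15,-.193]))
E
```

```text
clock: 6.15
eef_pos: [0.5023, 0.0649, 0.1102]
tool_rot: [0.093, 0.996, 0.002, 0.005]
ft_force: [0.8, 0.1, -0.8]
grip_width: 0.0062
grasp_force: 59.0
clock: 6.4
eef_pos: [0.4991, 0.0588, 0.1064]
tool_rot: [0.097, 0.995, -0.0, -0.0]
ft_force: [0.3, 0.3, -0.7]
grip_width: 0.0063
grasp_force: 58.9
0.86 [441.4, 254.6] (array([ 0.51830829,  0.15124155, -0.20074349]), np.float64(-0.9612778315585673))
```

View pics/w4.png

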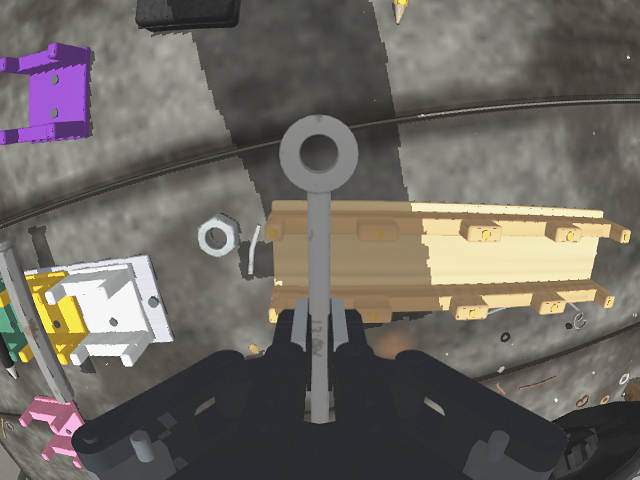

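The spanner is held level above the rightmost slot, with the slot's teeth at (275,230) and (370,232). I'm lowering it and releasing.

```bash
python3 -m inch '[1.5,1,-30,0,0,0,0, 1.5,1,-55,0,0,0,0, 1.5,1,-66,0,0,0,0, 1.5,1,-72,0,0,0,0, 1.5,1,-72,0,0,0,0, 1.5,1,-72,0,0,0,0]' && python3 -m inch '[0,0,0,0,0,0,20,0,0,0,0,0,0,40,0,0,0,0,0,0,40,0,0,0,0,0,0,40]'; python3 -m inch '[0,0,25,0,0,0,40,0,0,60,0,0,0,40,0,-5,100,0,0,0.03,40,0,-20,110,0,0,0.06,47,0,-60,110,0,0,0.11,47,0,-100,110,0,0,0.11,47,0,-140,110,0,0,0.11,47,0,-180,110,0,0,0.11,47]'
```

```text
clock: 7.0
eef_pos: [0.5015, 0.0597, 0.0349]
tool_rot: [0.098, 0.995, 0.0, 0.001]
ft_force: [1.3, -0.3, -0.2]
grip_width: 0.0063
grasp_force: 59.0
clock: 7.33
eef_pos: [0.5011, 0.0604, 0.0344]
tool_rot: [0.097, 0.995, 0.0, 0.0]
ft_force: [-0.5, 0.5, -0.2]
grip_width: 0.0341
grasp_force: 0.0
clock: 8.0
eef_pos: [0.5006, -0.121, 0.1445]
tool_rot: [0.041, 0.999, -0.0, 0.001]
ft_force: [1.1, -0.4, -0.5]
grip_width: 0.0401
grasp_force: 0.0
```

```bash
python3 -m inch '[3,-40,0,0,0,0,47,4,-44,-24,0,0,0,47,4,-44,-24,0,0,0,47,4,-44,-24,0,0,0,47]'
cat >> h.py <<'E'
def chk(t,z):
    W=wcam();im=bot.camera("wrist");o=bot.get_obs()["eef_pos"];print("tcp",np.round(o,4))
    for d in bot.silhouettes("wrist",t)[:1]:
        c,s,a=axis(d["mask"],z,W);print(t,round(d["confidence"],2),c,s,a,"y at tcp x:",c[1]+np.tan(a)*(o[0]*1000-c[0]))
    return im
E
python3 - <<'E'
from h import *
cv2.imwrite("pics/w5.png",chk("chisel",.04));chk("punch",.037)
E
```

```text
clock: 8.33
eef_pos: [0.5032, -0.1637, 0.1189]
tool_rot: [0.043, 0.999, 0.001, -0.002]
ft_force: [0.9, 0.5, 0.3]
grip_width: 0.0404
grasp_force: 0.0
tcp [ 0.504  -0.1631  0.1198]
chisel 0.84 [ 506.3 -165.1] [ 21.3 142. ] -0.082 y at tcp x: -164.91306290496814
tcp [ 0.505  -0.1626  0.1208]
punch 0.59 [ 501.2 -225.3] [ 11.9 103.6] -0.077 y at tcp x: -225.595719359812
```

View pics/w5.png

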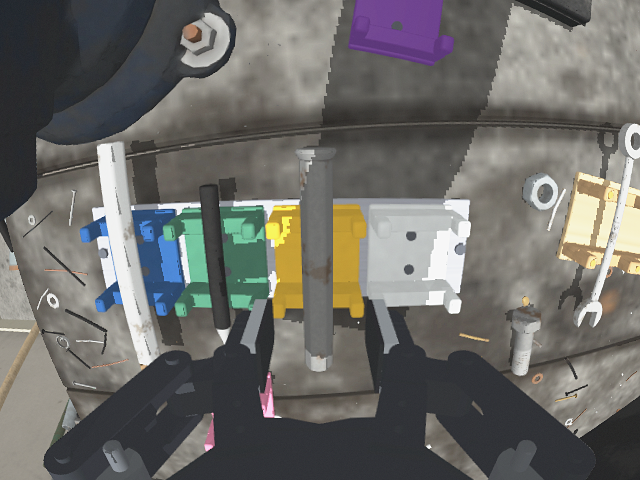

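The chisel sits on the jaws' centre line at column 317, and the spanner lies in the rightmost timber slot. I'm grasping the chisel.

```bash
python3 -m inch '[0,-2,-30,0,0,0,47, 0,-2,-60,0,0,0,47, 0,-2,-74,0,0,0,47, 0,-2,-80,0,0,0,47, 0,-2,-80,0,0,0,47, 0,-2,-80,0,0,0,0, 0,-2,-80,0,0,0,0, 0,-2,-80,0,0,0,0]' && python3 -m inch '[0,0,0,0,0,0,0,0,0,0,0,0,0,0,0,0,25,0,0,0,0,0,0,55,0,0,0,0,0,20,85,0,0,-0.03,0,0,55,85,0,0,-0.06,0,2,95,85,0,0,-0.1,0,3,135,85,0,0,-0.11,0]'
```

```text
clock: 9.2
eef_pos: [0.5061, -0.1656, 0.0418]
tool_rot: [0.042, 0.999, -0.0, 0.002]
ft_force: [-0.9, 1.1, 3.6]
grip_width: 0.0159
grasp_force: 58.4
clock: 9.87
eef_pos: [0.5079, -0.0301, 0.126]
tool_rot: [0.099, 0.995, -0.0, 0.001]
ft_force: [-0.1, 0.4, -2.0]
grip_width: 0.0155
grasp_force: 59.2
```

```bash
python3 -m inch '[2,40,0,0,0,0,0, 3,80,0,0,0,0,0, 4,120,0,0,0,0,0, 5,148,-5,0,0,0,0, 5,151,-40,0,0,0,0, 5,151,-65,0,0,0,0, 5,151,-65,0,0,0,0, 5,151,-65,0,0,0,0]'
python3 - <<'E'
from h import *
cv2.imwrite("pics/w6.png",bot.camera("wrist"))
E
```

```text
clock: 10.53
eef_pos: [0.5108, 0.12, 0.0587]
tool_rot: [0.097, 0.995, -0.001, -0.002]
ft_force: [0.1, 0.3, -2.9]
grip_width: 0.0154
grasp_force: 59.2
```

View pics/w6.png

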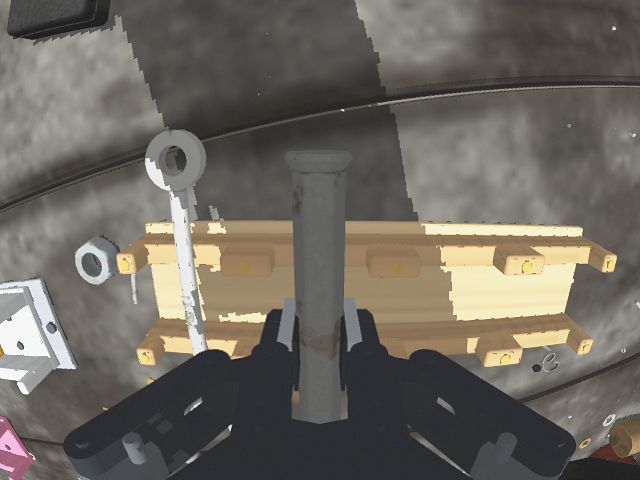

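The chisel is at column 320, midway between the teeth at 247 and 395. I'm lowering and releasing it, then going for the punch.

```bash
python3 -m inch '[1,0,-12,0,0,0,0,1,0,-20,0,0,0,0,1,0,-20,0,0,0,0,1,0,-20,0,0,0,20,1,0,-20,0,0,0,40,1,0,-20,0,0,0,40,1,0,-20,0,0,0,40]' && python3 -m inch '[0,0,30,0,0,0,40,0,0,65,0,0,0,40,0,-20,95,0,0,0.04,40,0,-55,110,0,0,0.08,47,0,-95,110,0,0,0.11,47,0,-135,110,0,0,0.11,47,0,-175,110,0,0,0.11,47,0,-215,110,0,0,0.11,47]'; python3 -m inch '[-3,-40,0,0,0,0,47,-7,-80,-5,0,0,0,47,-11,-120,-20,0,0,0,47,-11,-131,-28,0,0,0,47,-11,-131,-28,0,0,0,47,-11,-131,-28,0,0,0,47]'
python3 - <<'E'
from h import *
cv2.imwrite("pics/w7.png",chk("punch",.037));chk("drift",.041)
E
```

```text
clock: 11.17
eef_pos: [0.5145, 0.1205, 0.041]
tool_rot: [0.097, 0.995, 0.0, 0.001]
ft_force: [-1.1, 0.1, 0.5]
grip_width: 0.0341
grasp_force: 0.0
clock: 11.83
eef_pos: [0.5138, -0.0963, 0.1511]
tool_rot: [0.042, 0.999, -0.0, 0.001]
ft_force: [0.6, 0.9, 0.0]
grip_width: 0.04
grasp_force: 0.0
clock: 12.33
eef_pos: [0.5021, -0.2258, 0.1216]
tool_rot: [0.043, 0.999, 0.001, -0.001]
ft_force: [-0.1, 0.3, 0.4]
grip_width: 0.04
grasp_force: 0.0
tcp [ 0.5026 -0.225   0.1221]
punch 0.89 [ 501.5 -226. ] [ 11.4 104.6] -0.077 y at tcp x: -226.08617508977505
tcp [ 0.5032 -0.2242  0.1227]
drift 0.57 [ 485.7 -283.8] [ 19.7 140.8] -0.058 y at tcp x: -284.81891185978486
```

View pics/w7.png

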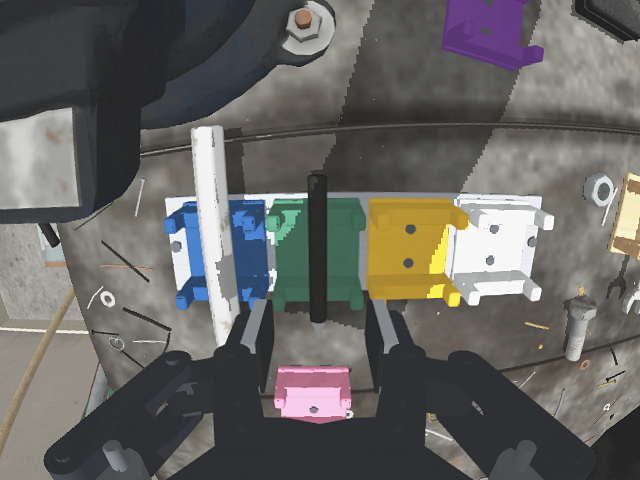

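The punch is centred at column 318, and the vise body is on the left at columns up to 165. Before lowering the wrist camera beside the vise I'll check its clearance.

Run:
```python
from h import *
W7=wcam();H=np.array(bot.camera_info("wrist")["hand_eye"])
def mk(p,q):
    T=np.eye(4);T[:3,:3]=R.from_quat(np.array(q)/np.linalg.norm(q)).as_matrix();T[:3,3]=p;return(T@H,W7[1])
W2=mk([.4919,-.1859,.2829],[.049,.999,0,0])
print(W7[0][:3,3].round(3))
for b in [(165,95),(160,100),(137,190)]:
  for a in [(195,140),(188,150),(183,155)]: print(b,a,tri(wray(a,W2),wray(b,W7)).round(3))
for z in(.1,.15,.2): print(z,wat((165,60),z,W7).round(3),wat((203,30),z,W2).round(3))
```

```text
[ 0.424 -0.217  0.243]
(165, 95) (195, 140) [ 0.41  -0.269  0.127]
(165, 95) (188, 150) [ 0.415 -0.258  0.164]
(165, 95) (183, 155) [ 0.418 -0.251  0.186]
(160, 100) (195, 140) [ 0.41  -0.272  0.12 ]
(160, 100) (188, 150) [ 0.415 -0.264  0.151]
(160, 100) (183, 155) [ 0.417 -0.258  0.171]
(137, 190) (195, 140) [ 0.42  -0.235  0.22 ]
(137, 190) (188, 150) [ 0.424 -0.253  0.186]
(137, 190) (183, 155) [ 0.427 -0.266  0.161]
0.1 [ 0.39  -0.276  0.1  ] [ 0.318 -0.264  0.1  ]
0.15 [ 0.402 -0.255  0.15 ] [ 0.334 -0.25   0.15 ]
0.2 [ 0.414 -0.235  0.2  ] [ 0.35  -0.236  0.2  ]
```

The vise edge (y≈-0.255, z≈0.16) would be close to the wrist camera. I'll half-turn the gripper so the camera is on the far side for the last two grasps.

```bash
python3 -m inch '[0,5,30,0,0,-0.12,47,0,5,30,0,0,-0.24,47,0,5,30,0,0,-0.36,47,0,5,30,0,0,-0.48,47,0,5,30,0,0,-0.6,47,0,5,30,0,0,-0.72,47,0,5,30,0,0,-0.84,47,0,5,30,0,0,-0.96,47]' >/dev/null
python3 -m inch '[0,0,0,0,0,-0.12,47,0,0,0,0,0,-0.24,47,0,0,0,0,0,-0.36,47,0,0,0,0,0,-0.48,47,0,0,0,0,0,-0.6,47,0,0,0,0,0,-0.72,47,0,0,0,0,0,-0.84,47,0,0,0,0,0,-0.96,47]' >/dev/null
python3 -m inch '[0,0,0,0,0,-0.12,47,0,0,0,0,0,-0.24,47,0,0,0,0,0,-0.36,47,0,0,0,0,0,-0.48,47,0,0,0,0,0,-0.6,47,0,0,0,0,0,-0.72,47,0,0,0,0,0,-0.84,47,0,0,0,0,0,-0.96,47]'
python3 -m inch '[0,0,0,0,0,-0.12,47,0,0,0,0,0,-0.24,47,0,0,-30,0,0,-0.26,47,0,0,-30,0,0,-0.26,47,0,0,-30,0,0,-0.26,47]'
python3 - <<'E'
from h import *
print(np.round(bot.get_obs()["joint_pos"],2))
cv2.imwrite("pics/w8.png",chk("punch",.037));chk("drift",.041)
E
```

```text
clock: 14.53
eef_pos: [0.5033, -0.2191, 0.1527]
tool_rot: [0.996, 0.087, 0.0, 0.0]
ft_force: [-1.2, 0.5, -0.5]
grip_width: 0.0404
grasp_force: 0.0
clock: 14.95
eef_pos: [0.5016, -0.2188, 0.1212]
tool_rot: [0.999, -0.04, -0.002, -0.001]
ft_force: [0.1, 0.1, 0.5]
grip_width: 0.0401
grasp_force: 0.0
[-0.41  0.43 -0.09  1.06  0.    2.81]
tcp [ 0.5025 -0.2194  0.1223]
punch 0.74 [ 502.  -226.2] [ 11.6 106.1] -0.093 y at tcp x: -226.24992262296672
tcp [ 0.5035 -0.2203  0.1233]
drift 0.9 [ 504.5 -284.8] [ 19.2 144.3] -0.06 y at tcp x: -284.7370080169433
```

View pics/w8.png

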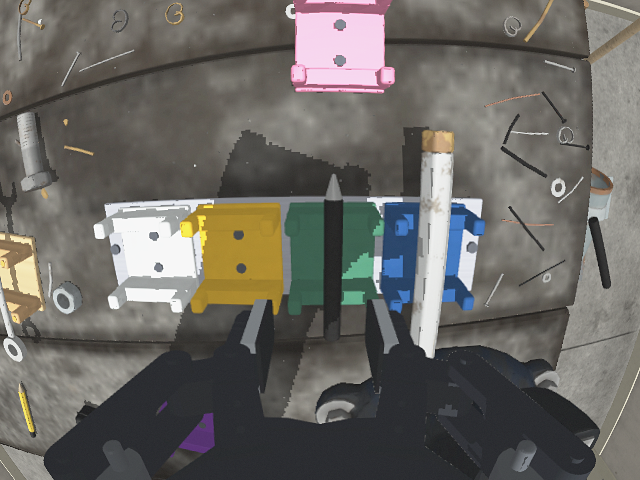

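In the flipped view the punch is at (334,250), about 6 mm right of the jaw centre (that is, toward −y), with the drift beyond it at (432,230). I'm correcting and gripping.

```bash
python3 -m inch '[0,-6,-20,0,0,0,47, 0,-6,-50,0,0,0,47, 0,-6,-74,0,0,0,47, 0,-6,-84,0,0,0,47, 0,-6,-84,0,0,0,47, 0,-6,-84,0,0,0,0, 0,-6,-84,0,0,0,0, 0,-6,-84,0,0,0,0]' && python3 -m inch '[0,0,0,0,0,0,0,0,0,0,0,0,0,0,0,0,25,0,0,0,0,0,0,60,0,0,0,0,0,0,90,0,0,0,0,0,20,100,0,0,0.1,0,0,50,100,0,0,0.2,0,0,85,100,0,0,0.32,0]'
```

```text
clock: 15.82
eef_pos: [0.5043, -0.2273, 0.0401]
tool_rot: [0.999, -0.041, 0.002, 0.001]
ft_force: [0.1, 0.8, -0.1]
grip_width: 0.0098
grasp_force: 58.4
clock: 16.48
eef_pos: [0.5037, -0.1422, 0.1399]
tool_rot: [0.993, 0.12, 0.002, 0.001]
ft_force: [0.3, -0.2, -1.2]
grip_width: 0.0097
grasp_force: 58.6
```

```bash
python3 -m inch '[0,15,0,0,0,0.12,0,0,30,0,0,0,0.24,0,0,45,0,0,0,0.36,0,0,60,0,0,0,0.48,0,5,80,0,0,0,0.6,0,5,100,0,0,0,0.72,0,5,120,0,0,0,0.84,0,5,140,0,0,0,0.96,0]' >/dev/null
python3 -m inch '[0,15,0,0,0,0.12,0,0,30,0,0,0,0.24,0,0,45,0,0,0,0.36,0,5,60,0,0,0,0.48,0,8,80,0,0,0,0.6,0,8,100,0,0,0,0.72,0,10,120,0,0,0,0.84,0,10,140,0,0,0,0.96,0]' 
python3 -m inch '[0,10,0,0,0,0.12,0,2,20,0,0,0,0.24,0,4,30,0,0,0,0.36,0,6,40,0,0,0,0.48,0,8,44,0,0,0,0.6,0,8,44,-20,0,0,0.72,0,8,44,-60,0,0,0.785,0,8,44,-80,0,0,0.785,0]'
python3 -m inch '[0,0,0,0,0,0,0,0,0,0,0,0,0,0,0,0,0,0,0,0,0]'
python3 - <<'E'
from h import *
cv2.imwrite("pics/w9.png",bot.camera("wrist"));print(np.round(bot.get_obs()["joint_pos"],2))
E
```

```text
clock: 17.82
eef_pos: [0.5178, 0.1394, 0.1383]
tool_rot: [0.47, 0.883, 0.0, 0.0]
ft_force: [0.6, -0.3, -0.6]
grip_width: 0.0095
grasp_force: 58.7
clock: 18.48
eef_pos: [0.5245, 0.1822, 0.0557]
tool_rot: [0.098, 0.995, -0.0, -0.001]
ft_force: [-0.7, -0.8, -1.4]
grip_width: 0.0096
grasp_force: 58.7
clock: 18.73
eef_pos: [0.5267, 0.1828, 0.0595]
tool_rot: [0.099, 0.995, 0.0, 0.001]
ft_force: [0.3, 0.2, -0.5]
grip_width: 0.0097
grasp_force: 58.7
[ 0.33  0.51 -0.14  0.92  0.    0.53]
```

View pics/w9.png

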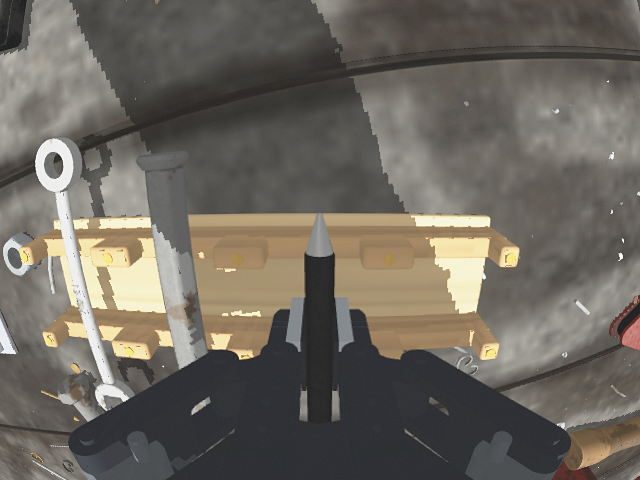

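The punch is at column 320 between the teeth at 240 and 387, so it is about 1.5 mm too far left. I'm correcting, lowering and releasing, then doing the half-turn back over the drift.

```bash
python3 -m inch '[-3.5,-1.5,-12,0,0,0,0,-3.5,-1.5,-21,0,0,0,0,-3.5,-1.5,-22,0,0,0,0,-3.5,-1.5,-22,0,0,0,0,-3.5,-1.5,-22,0,0,0,20,-3.5,-1.5,-22,0,0,0,40,-3.5,-1.5,-22,0,0,0,40,-3.5,-1.5,-22,0,0,0,40]' && 
python3 -m inch '[0,0,30,0,0,0,40,0,0,65,0,0,0,40,0,0,100,0,0,0,40,0,-15,115,0,0,-0.12,47,0,-30,115,0,0,-0.24,47,0,-45,115,0,0,-0.36,47,0,-60,115,0,0,-0.48,47,0,-75,115,0,0,-0.6,47]' >/dev/null
python3 -m inch '[0,-20,0,0,0,-0.12,47,0,-40,0,0,0,-0.24,47,0,-60,0,0,0,-0.36,47,0,-80,0,0,0,-0.48,47,0,-100,0,0,0,-0.6,47,0,-120,0,0,0,-0.72,47,0,-140,0,0,0,-0.84,47,0,-160,0,0,0,-0.96,47]'
python3 -m inch '[0,-20,0,0,0,-0.12,47,-5,-40,0,0,0,-0.24,47,-8,-60,0,0,0,-0.36,47,-10,-80,0,0,0,-0.48,47,-15,-100,0,0,0,-0.6,47,-20,-120,0,0,0,-0.72,47,-20,-140,0,0,0,-0.84,47,-20,-160,0,0,0,-0.96,47]'
```

```text
clock: 19.45
eef_pos: [0.5225, 0.1811, 0.0364]
tool_rot: [0.099, 0.995, 0.0, 0.0]
ft_force: [-0.1, -0.3, 0.9]
grip_width: 0.0342
grasp_force: 0.0
clock: 20.78
eef_pos: [0.5221, -0.0551, 0.1512]
tool_rot: [0.772, 0.635, 0.0, 0.0]
ft_force: [0.1, -0.3, 0.2]
grip_width: 0.0401
grasp_force: 0.0
clock: 21.45
eef_pos: [0.5018, -0.2151, 0.1512]
tool_rot: [0.978, 0.207, 0.0, 0.0]
ft_force: [0.7, -0.4, -0.5]
grip_width: 0.0397
grasp_force: 0.0
```

```bash
python3 -m inch '[-1,-18,0,0,0,-0.12,47,-2,-36,0,0,0,-0.24,47,-3,-54,0,0,0,-0.36,47,-5,-69,-10,0,0,-0.48,47,-5,-69,-30,0,0,-0.48,47,-5,-69,-30,0,0,-0.48,47,-5,-69,-30,0,0,-0.48,47]'
python3 - <<'E'
from h import *
print(np.round(bot.get_obs()["joint_pos"],2))
cv2.imwrite("pics/w10.png",chk("drift",.041))
E
```

```text
clock: 22.03
eef_pos: [0.496, -0.2826, 0.12]
tool_rot: [1.0, -0.029, -0.001, -0.001]
ft_force: [0.4, 0.2, -0.0]
grip_width: 0.0404
grasp_force: 0.0
[-0.52  0.47 -0.02  1.08  0.    2.68]
tcp [ 0.4969 -0.2827  0.121 ]
drift 0.69 [ 495.  -285.5] [ 19.1 162.9] -0.061 y at tcp x: -285.61424024728694
```

View pics/w10.png

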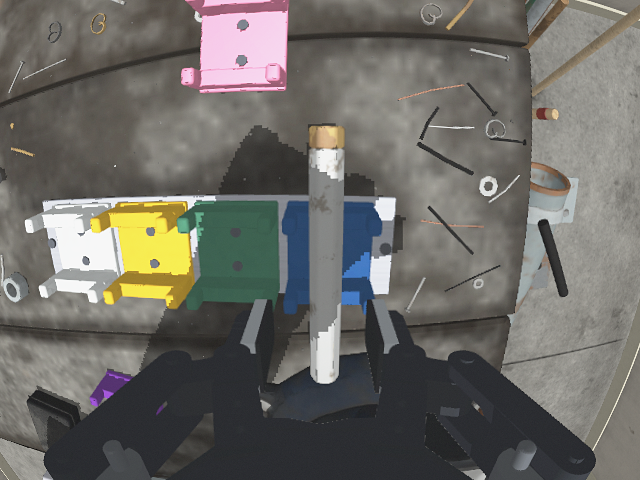

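The drift is at column 326, about 2.5 mm off centre. I'm lowering carefully because the vise is close.

```bash
python3 -m inch '[0,-2.5,-15,0,0,0,47, 0,-2.5,-30,0,0,0,47, 0,-2.5,-45,0,0,0,47, 0,-2.5,-58,0,0,0,47, 0,-2.5,-70,0,0,0,47, 0,-2.5,-80,0,0,0,47,0,-2.5,-80,0,0,0,47]' && python3 -m inch '[0,0,0,0,0,0,0,0,0,0,0,0,0,0,0,0,0,0,0,0,0,0,0,0,0,0,0,0,0,0,0,0,0,0,0]'
```

```text
clock: 22.72
eef_pos: [0.4965, -0.2846, 0.0398]
tool_rot: [1.0, -0.028, -0.001, -0.001]
ft_force: [0.5, -0.5, -0.8]
grip_width: 0.0399
grasp_force: 0.0
clock: 23.13
eef_pos: [0.4979, -0.2859, 0.0422]
tool_rot: [1.0, -0.029, 0.001, 0.0]
ft_force: [-0.9, 1.0, 3.3]
grip_width: 0.017
grasp_force: 58.7
```

```bash
python3 -m inch '[0,0,20,0,0,0,0,0,0,50,0,0,0,0,0,5,80,0,0,0,0,0,15,100,0,0,0.1,0,0,30,100,0,0,0.2,0,0,50,100,0,0,0.3,0,0,70,100,0,0,0.4,0,0,90,100,0,0,0.5,0]' 
python3 -m inch '[0,20,0,0,0,0.12,0,0,40,0,0,0,0.24,0,5,60,0,0,0,0.36,0,5,80,0,0,0,0.48,0,5,100,0,0,0,0.6,0,5,120,0,0,0,0.72,0,5,140,0,0,0,0.84,0,10,160,0,0,0,0.96,0]' 
python3 -m inch '[0,20,0,0,0,0.12,0,0,40,0,0,0,0.24,0,5,60,0,0,0,0.36,0,5,80,0,0,0,0.48,0,10,100,0,0,0,0.6,0,10,120,0,0,0,0.72,0,10,140,0,0,0,0.84,0,15,160,0,0,0,0.96,0]'
python3 -m inch '[2,20,0,0,0,0.12,0,4,40,0,0,0,0.24,0,6,60,0,0,0,0.36,0,8,80,0,0,0,0.48,0,12,100,0,0,0,0.583,0,12,118,0,0,0,0.583,0,12,118,0,0,0,0.583,0,12,118,0,0,0,0.583,0]'
```

```text
clock: 23.8
eef_pos: [0.4963, -0.1946, 0.1402]
tool_rot: [0.975, 0.222, -0.001, -0.001]
ft_force: [-0.0, -0.2, -4.8]
grip_width: 0.0166
grasp_force: 59.4
clock: 24.47
eef_pos: [0.5052, -0.0346, 0.14]
tool_rot: [0.762, 0.647, -0.001, -0.001]
ft_force: [-0.1, -0.8, -4.1]
grip_width: 0.0165
grasp_force: 59.4
clock: 25.13
eef_pos: [0.5203, 0.1251, 0.1399]
tool_rot: [0.377, 0.926, -0.001, -0.002]
ft_force: [0.1, 0.1, -4.8]
grip_width: 0.0167
grasp_force: 59.4
clock: 25.8
eef_pos: [0.5332, 0.243, 0.1397]
tool_rot: [0.097, 0.995, -0.001, -0.001]
ft_force: [0.0, 0.3, -4.4]
grip_width: 0.0167
grasp_force: 59.4
```

```bash
python3 -m inch '[1,-1,-30,0,0,0,0,1,-1,-60,0,0,0,0,1,-1,-78,0,0,0,0,1,-1,-80,0,0,0,0,1,-1,-80,0,0,0,0]'
python3 - <<'E'
from h import *
cv2.imwrite("pics/w11.png",bot.camera("wrist"))
E
```

```text
clock: 26.22
eef_pos: [0.5335, 0.2399, 0.0592]
tool_rot: [0.098, 0.995, -0.001, -0.002]
ft_force: [0.2, -0.1, -3.7]
grip_width: 0.0168
grasp_force: 59.5
```

View pics/w11.png

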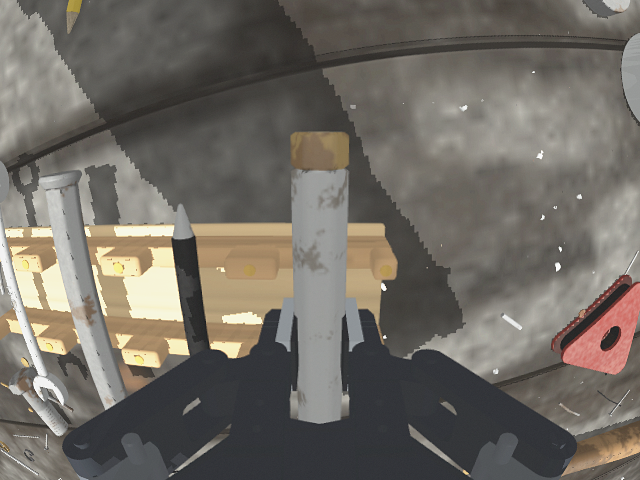

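The drift is at column 320 between inner tooth edges at 279 and 371, so it fits. I'm lowering and releasing it, then backing off to a view of the whole rack.

```bash
python3 -m inch '[0,1,-10,0,0,0,0,0,1,-19,0,0,0,0,0,1,-20.5,0,0,0,0,0,1,-20.5,0,0,0,0,0,1,-20.5,0,0,0,20,0,1,-20.5,0,0,0,40,0,1,-20.5,0,0,0,40,0,1,-20.5,0,0,0,40]'
python3 -m inch '[0,0,20,0,0,0,40,0,0,55,0,0,0,40,0,0,95,0,0,0,40,-5,-30,120,0,0,0,40,-10,-60,140,0,0,0,40,-15,-90,160,0,0,0,40,-20,-90,160,0,0,0,40,-20,-90,160,0,0,0,40]'
python3 - <<'E'
from h import *
W=wcam();im=bot.camera("wrist");cv2.imwrite("pics/w12.png",im)
c,s=np.cos(-.196),np.sin(-.196)
for t,z in [("spanner",.03),("chisel",.036),("punch",.032),("drift",.036)]:
    for d in bot.silhouettes("wrist",t)[:1]:
        C,S,a=axis(d["mask"],z,W);v=C-[519,150.8];print(t,round(d["confidence"],2),"in rack",round(c*v[0]+s*v[1],1),round(-s*v[0]+c*v[1],1),S,a)
E
```

```text
clock: 26.93
eef_pos: [0.5363, 0.243, 0.0418]
tool_rot: [0.098, 0.995, 0.001, 0.001]
ft_force: [-0.5, 1.1, -0.3]
grip_width: 0.034
grasp_force: 0.0
clock: 27.6
eef_pos: [0.5157, 0.1515, 0.2031]
tool_rot: [0.099, 0.995, 0.001, 0.002]
ft_force: [-0.8, 0.3, -0.1]
grip_width: 0.0339
grasp_force: 0.0
spanner 0.85 in rack -1.6 -91.0 [ 28.4 161.3] -0.197
chisel 0.95 in rack -0.0 -30.7 [ 20.9 140.1] -0.199
punch 0.98 in rack 1.9 31.1 [ 12.  105.5] -0.207
drift 0.93 in rack 2.7 93.7 [ 20.9 163.4] -0.196
```

View pics/w12.png

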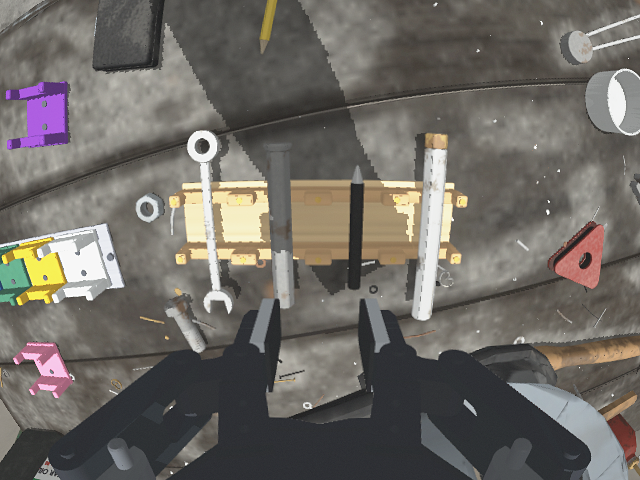

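All four tools lie in their slots: spanner (210,220), chisel (282,225), punch (356,230) and drift (430,225). Their middles are within 3 mm of midway between the rails.

```bash
python3 -c "
from workcell import bot
print(bot.job_done())"
```

```text
the job is handed in; nothing more can be done
None
```

All four tools are in the timber rack in reverse order (right to left: spanner, chisel, punch, drift), each with its middle within 3 mm of midway between the rails. Everything was let go at the end and the job was handed in at about 28 s; no verdict came back.

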